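# Put the splash screen on its kickstand and hold it upright

### The arm

A 6-joint arm with a two-finger parallel gripper is mounted at the origin on a cart in front of the work surface, level with it; the furniture and walls round the work are solid. World frame = base frame: x ahead of the robot, y to its left, z up, the work surface at z = 0. Lengths are in m, angles in rad, forces in N, time in s.
With the tool pointing down it reaches from about 0.35 to 0.775 m from the base axis. Payload 7.3 kg.
Tool frame: the origin (TCP) lies at the centre of the arm's flange, where the gripper is bolted on; the fingertips stand 178 mm ahead of it and the grasp point (between the pads) lies 159 mm ahead of it (tip_extent is the distance from the TCP to the fingertips, in m); z points along the fingers, y is the line along which they close (so a half turn about z gives the same grasp; the last joint's range is limited). The gripper opens to 92 mm and grips with 3 to 60 N. Pads are 19 mm wide; open, the fingers measure 130 mm over their backs; the gripper's body (75 mm by 190 mm) begins 47 mm behind the grasp point.
Start: joints at [-1.417, 0.342, 1.524, -0, 1.275, -0.146], TCP at [0.155, -0.502, 0.405] pointing down, gripper open.
Joint ranges: [-2.53, 2.53], [-0.77, 2.02], [0.04, 2.7], [-1, 4.14], [0.28, 2.66], [-3.11, 3.11]. Speed limits (rad/s): [2.57, 2.57, 3.14, 3.14, 3.14, 3.14].

### API

Orientations are given as [roll, pitch, yaw] about the fixed x, y, z axes, in that order (R = Rz(yaw) Ry(pitch) Rx(roll)).
In Python, from cell import * gives the robot as it stands.
- The arm moves only by the tool arm_command, never from a script. Its arguments are lists of equal length, an entry for each row: "xyz": the shift along the world's x, y, z in mm, a list of three; "spin": the turn about the world's z in degrees. In form: {"xyz": [[tx, ty, tz], ...], "spin": [spin, ...]}. A call has 1 to 20 rows; each row shifts and turns the commanded pose from where the row before left it; what a row does not reach is not made up. A row lasts 1/10 s, in which the tool goes at most 50 mm and 8.59 degrees, less where a joint would pass 70% of its speed; a pose out of reach is approached as far as the arm can. A call with a gripper value outside its range is refused whole. "jaw" is the opening, from -1 (shut) to 1 (fully open), set as the call begins (left out, the last holds). The fingers move at their own pace and stop on an object; "squeeze" is the grip in N (left out, the last holds). Time passes only in rows, so rows that do not move let the fingers close. It gives the time, the measured TCP pose, the force, the opening and the grip force at its end, in the units of the state.
- observe(): the state, without advancing time (a new reading comes with each control period).
- read_camera(name): name is "scene" or "top" or "wrist"; returns a dict with "img" (400x640x3 uint8, red, green, blue), "depth" (400x640 float32, m along the optical axis (not along the pixel's ray), 0 where there is no reading), "fx", "fy", "cx", "cy" (pixels), "world_from_camera" (4x4, takes a point from camera to world coordinates). Camera axes: x right, y up, looking along -z (the intrinsics and any distortion apply to the point x, -y, -z); pixel columns grow to the right and rows downward; lengths in m; the calibration is good to about 2 mm. A picture is of the moment at which its call begins.
- hand_in(): hands the job in; it is judged then, once.
The state is a dict: "time": time; "qpos": joint angles; "qvel": joint speeds; "joint_efforts": joint torques, N m; "tool_pos": TCP position; "tool_rot": TCP orientation; "contact_force": force on the tool from outside, world axes, zero at the start; "torque": the same for the moment, N m; "opening": finger opening in m; "grip_force": force on a finger pad.
Only numpy, scipy, OpenCV 4.12 (cv2) and the standard library are available. Lean on these libraries where they do the work, as an engineer would, in place of code of your own. Each camera call takes 0.05 s, during which the arm holds its last target. There are 200 camera calls.

### The job

The small bench splash screen is leaning back on its rest with its kickstand folded up. First flip the kickstand forward over its centre and all the way down until it stays against its stop; then take the screen by its top rail, swing it forward until it is upright with the kickstand's foot standing on the worktop and its hub bar still seated in the cradle, and finish holding it there by the rail, because it tips back if let go. Do not lift the screen out of its cradle, and leave the glassware and dishes round it where they stand.

Things in the scene. Friction and masses are not known exactly. Their poses are not given: they have to be found in the camera images.
- cradle: fixed dark steel cradle, 220 mm wide, with two slotted saddles (y = +-95 mm) for the screen's hub bar and, 71 mm behind the hub axis, a round steel rest bar 12 mm thick, 125 mm up, on which the screen leans. Origin on the worktop under the middle of the hub axis; x points to the back (away from the robot, yaw within 0.4 rad), y along the hub bar, z up
- hub_seat (a point): middle of the hub axis where the hub bar is seated: 25 mm above the cradle's origin. The saddle slots are open at the top, 23 mm wide, 19 mm deep
- screen: loose clear splash screen in an aluminium frame, about 0.8 kg, 210 mm wide. Origin in the middle of its hub bar (20 mm thick, turns freely in the saddles), z up along the posts, x to the back. Starts leaning back 0.26 rad about y; upright = z vertical. Its posts stand 30 mm behind the hub axis, so it always tips back onto the rest bar unless held. A bracket of two lugs (36 mm wide) reaches forward
- rail (a point): middle of the round top rail (16 mm thick, along the screen's y, 136 mm free between the posts); in the screen's frame x = +30, z = +175 mm. Below the rail is a gap of about 17 mm, then a 10 mm cross bar
- pivot (a point): axis of the kickstand at the front end of the bracket, parallel to the screen's y; in the screen's frame x = -65, z = +70 mm
- foot (a point): centre of the kickstand's round black foot, a short bar 16 mm thick, 28 mm long along the screen's y, 88 mm from the pivot on a bar 14 mm wide, 8 mm thick. Folded, it stands over 60 mm clear in front of the rail: room for fingertips behind it, to push it forward with under 1 N (tight pads would not let it turn and pull the screen along). 8 mm high when the screen stands on it
- kickstand (a joint): rad: 0 = folded up (8 degrees to the back of the screen's z), growing as the foot swings forward and down; 1.71 = straight forward; 3.42 = down stop, 8 degrees past straight down, so that load keeps it there. A steel knob (18 mm, 50 mm from the pivot, 45 mm out to the back of the folded bar) weights it over centre: past 0.9 rad with the screen leaning it falls to the stop when let go
- conical: bystander: conical glass flask, 65 mm wide, 115 mm high, behind the screen; origin under its centre
- vial_black: bystander: small vial with a black cap, 32 mm wide, 54 mm high, left of the screen; origin under its centre
- small_beaker: bystander: glass beaker, 53 mm wide, 70 mm high, right of the screen; origin under its centre
- petri_0: bystander: closed petri dish 88 mm wide, 18 mm high, at the left; origin under its centre
- petri_1: bystander: closed petri dish 88 mm wide, 18 mm high, at the left; origin under its centre

How it is judged:
On the way:
1. the kickstand is flipped over centre and down against its stop while the screen still leans back (value of joint kickstand above 3.25 rad and angle between screen's own z axis and vertical above 0.15 rad), for 0.2 s.
At the end, for the whole second after the job is handed in: The robot holds the screen by its top rail (over 1 N); the screen is within 0.07 rad of upright and still, the kickstand past 3.25 rad with its foot on the worktop (foot centre under 12 mm high), and the hub axis within 8 mm of its seat (value of joint kickstand above 3.25 rad and angle between screen's own z axis and vertical below 0.07 rad and height (world z) of foot below 0.012 m and distance between screen and hub_seat below 0.008 m and contact force between the fingers and screen above 1 N and z of the grasp point in the frame of screen above 0.135 m and linear speed of screen below 0.02 m/s); the arm keeps its last pose, push and grip.
It fails at once if the screen is lifted out of its cradle (distance between screen and hub_seat above 0.02 m).
It fails at once if a bystander is pushed aside or knocked over (distance of any of conical, vial_black, small_beaker, petri_0, petri_1 from where it was at the start of the episode above 0.02 m or angle between any of conical, vial_black, small_beaker's own z axis and vertical above 0.5 rad).
It also fails if it takes over 42 s, if anything falls off the work surface, if the arm or the gripper's body presses on something with over 40 N, if the wrist force passes 120 N, or if a joint passes its speed limit or range.

## Working session

There is one attempt and no reset: what is moved stays moved. The work goes in short steps, Python scripts to look and compute and a tool call to move; the robot and the scene stay as the last step left them, time stands still between calls to the robot, and variables do not carry over. Pictures are saved under pics/ and viewed, at most 10 in all, crops included, and the job is handed in when it is done.

Besides the shell and the picture viewer there is one more tool, called after "Call:" as name(argument=value, ...) on one line, values as JSON. arm_command: Moves the arm, as the interface text tells. Its arguments: {"type":"object","properties":{"xyz":{"type":"array","items":{"type":"array","items":{"type":"number"}}},"spin":{"type":"array","items":{"type":"number"}},"jaw":{"type":"number"},"squeeze":{"type":"number"}},"required":["xyz","spin"]}

```bash
mkdir -p pics; cat > h.py <<'E'
from cell import *
import numpy as np, cv2
def pts(c):
    v,u=np.mgrid[0:400,0:640]; d=c["depth"]
    P=np.stack([(u-c["cx"])/c["fx"]*d,-(v-c["cy"])/c["fy"]*d,-d,np.ones_like(d)],-1)
    return (P@np.array(c["world_from_camera"]).T)[...,:3]
E
python3 - <<'E'
from h import *
print(observe())
for n in("scene","top"):
    c=read_camera(n); cv2.imwrite(f"pics/{n}0.png",c["img"][...,::-1]); np.save(n+"0.npy",pts(c))
    print(n,[k for k in c],np.round(c["world_from_camera"],3),c["fx"])
E
```

```text
{'time': 0.0, 'qpos': array([-1.41701308e+00,  3.42731334e-01,  1.52501531e+00,  2.62480394e-06,
        1.27537864e+00, -1.46008633e-01]), 'qvel': array([ 8.12817040e-04, -8.19610748e-04,  3.29054641e-05, -4.10740761e-04,
       -4.46275004e-04, -6.72278015e-04]), 'joint_efforts': array([ 3.26916641e-03, -4.31232262e+01, -2.44217777e+01,  7.20028044e-02,
        5.59617381e-02, -1.06690898e-04]), 'tool_pos': array([ 0.1550408 , -0.50144826,  0.40404087]), 'tool_rot': array([-3.14007670e+00, -2.25465159e-04,  2.99790948e-01]), 'contact_force': array([-0.18186747, -0.10246299, -0.25324232]), 'torque': array([ 0.02667646, -0.00305524, -0.03517993]), 'grip_force': 0.0, 'opening': 0.09189954144668476}
scene ['img', 'depth', 'fx', 'fy', 'cx', 'cy', 'world_from_camera'] [[-0.541  0.459 -0.705 -0.359]
 [-0.841 -0.278  0.464  0.736]
 [ 0.017  0.844  0.536  0.833]
 [ 0.     0.     0.     1.   ]] 486.10334182850085
top ['img', 'depth', 'fx', 'fy', 'cx', 'cy', 'world_from_camera'] [[-0.017  0.998 -0.06   0.481]
 [-1.    -0.017  0.012  0.13 ]
 [ 0.011  0.06   0.998  1.282]
 [ 0.     0.     0.     1.   ]] 475.43851448500766
```

View pics/scene0.png

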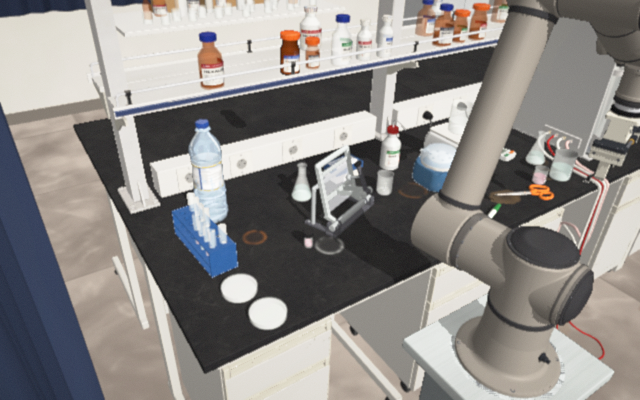

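View pics/top0.png

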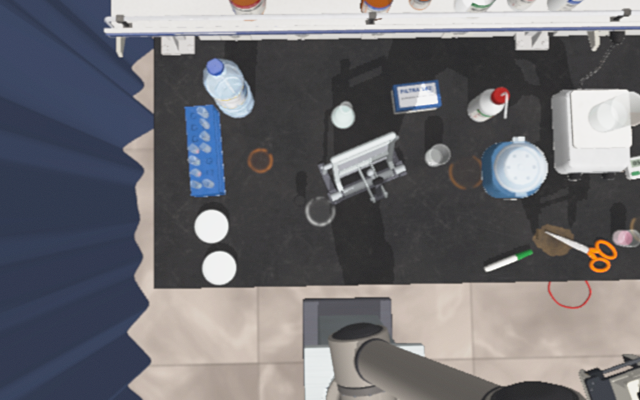

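The screen is at about (363,168) in the top view, yawed roughly 0.4 rad; the flask is behind it at (343,115), the beaker right at (437,155), the dishes at the far left. I'll measure it from the depth.

```bash
python3 - <<'E'
from h import *
P=np.load("top0.npy"); im=cv2.imread("pics/top0.png")
cv2.imwrite("pics/crop1.png",cv2.resize(im[90:240,290:460],None,fx=4.5,fy=3.9,interpolation=cv2.INTER_CUBIC)[:600,:765])
s=P[120:215,305:415]; v,u=np.mgrid[120:215,305:415]
m=s[...,2]>.165
print(m.sum()); Q=s[m]; print(Q.min(0),Q.max(0))
# print top rail / foot points
for lo,hi in((.165,.18),(.18,.19),(.19,.2),(.2,.25),(.14,.165),(.12,.14),(.1,.12),(.07,.1),(.045,.07),(.03,.045)):
    k=(s[...,2]>lo)&(s[...,2]<hi)
    if k.sum()>3:
        q=s[k]; c=q.mean(0); w=np.linalg.svd(q[:,:2]-c[:2],full_matrices=False)[2][0]
        print(lo,hi,k.sum(),c.round(3),"dir",w.round(3),"uv",u[k].mean().round(),v[k].mean().round(), "ext",np.ptp((q[:,:2]-c[:2])@w).round(3))
for n,uu,vv in(("flask",343,115),("beak",437,155),("vial",320,210)): print(n,P[vv,uu].round(3))
E
```

```text
640
[ 0.48072658 -0.06810371  0.16518824] [0.68458403 0.13027874 1.2820812 ]
0.165 0.18 49 [ 0.61  -0.007  0.171] dir [-0.399  0.917] uv 370.0 165.0 ext 0.159
0.18 0.19 122 [0.645 0.008 0.188] dir [-0.364  0.931] uv 364.0 149.0 ext 0.163
0.19 0.2 419 [0.638 0.007 0.193] dir [-0.376  0.927] uv 365.0 152.0 ext 0.158
0.2 0.25 8 [ 0.571 -0.022  0.201] dir [-0.083  0.997] uv 378.0 180.0 ext 0.012
0.14 0.165 318 [0.624 0.    0.156] dir [-0.377  0.926] uv 366.0 160.0 ext 0.159
0.12 0.14 193 [0.621 0.011 0.127] dir [-0.28  0.96] uv 361.0 163.0 ext 0.2
0.1 0.12 346 [ 0.596 -0.011  0.111] dir [-0.952 -0.305] uv 369.0 173.0 ext 0.128
0.07 0.1 429 [0.622 0.001 0.091] dir [ 0.379 -0.926] uv 363.0 164.0 ext 0.196
0.045 0.07 108 [0.626 0.011 0.053] dir [ 0.449 -0.894] uv 358.0 164.0 ext 0.254
0.03 0.045 613 [ 0.596 -0.009  0.035] dir [ 0.389 -0.921] uv 365.0 176.0 ext 0.274
flask [0.751 0.048 0.078]
beak [ 0.654 -0.211  0.001]
vial [0.51  0.11  0.003]
```

View pics/crop1.png

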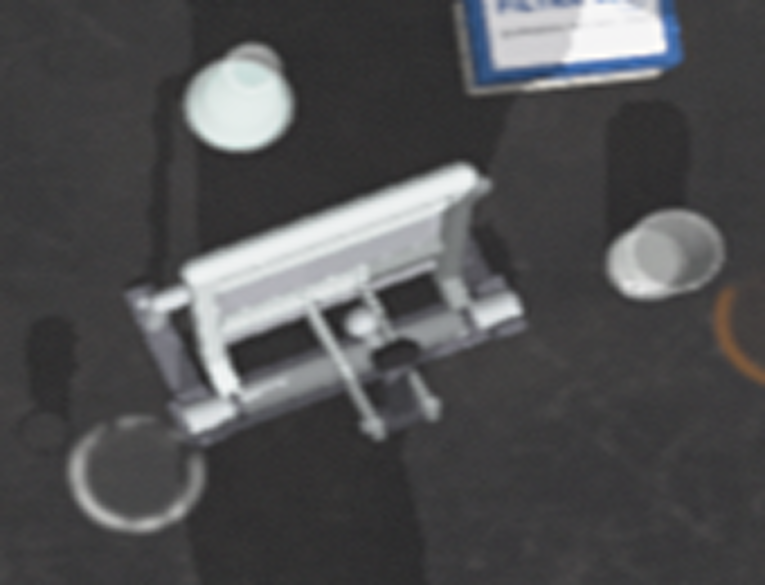

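Call:
arm_command(xyz=[[24.6,27.3,0],[24.6,27.3,0],[24.6,27.3,0],[24.6,27.3,0],[24.6,27.3,0],[24.6,27.3,0],[24.6,27.3,0],[24.6,27.3,0],[24.6,27.3,0],[24.6,27.3,0],[24.6,27.3,0],[24.6,27.3,0],[24.6,27.3,0],[24.6,27.3,0],[24.6,27.3,0],[24.6,27.3,0],[24.6,27.3,0],[24.6,27.3,0],[0,0,0]], spin=[0.27,0.27,0.27,0.27,0.27,0.27,0.27,0.27,0.27,0.27,0.27,0.27,0.27,0.27,0.27,0.27,0.27,0.27,0], jaw=-1)

```text
time: 2.0
tool_pos: [0.5996, -0.0071, 0.4036]
tool_rot: [-3.14, -0.0, 0.389]
contact_force: [-0.1, -0.5, -0.7]
opening: 0.0004
grip_force: 0.0
```

```bash
cat > look.py <<'E'
from h import *
import sys
o=observe(); print(o["time"],o["tool_pos"].round(4),o["tool_rot"].round(3),o["opening"].round(4),o["contact_force"].round(2),o["grip_force"])
c=read_camera(sys.argv[1]); cv2.imwrite(f"pics/{sys.argv[2]}.png",c["img"][...,::-1]); P=pts(c); np.save(sys.argv[2]+".npy",P)
hub=np.array([.572,-.020,.025]); a=.385; R=np.array([[np.cos(a),np.sin(a),0],[-np.sin(a),np.cos(a),0],[0,0,1]])
S=(P-hub)@R.T   # yaw frame about hub
m=(abs(S[...,1])<.06)&(c["depth"]>0)
for lo,hi in((.13,.15),(.15,.165),(.165,.185)):
    k=m&(S[...,2]>lo)&(S[...,2]<hi); x=S[k][:,0]
    h,e=np.histogram(x,np.arange(-.12,.13,.005)); print(lo,[(round(e[i]*1000),int(n)) for i,n in enumerate(h) if n>3])
k=(abs(S[...,2]-.165)<.013)&(abs(S[...,0]+.008)<.02)&(abs(S[...,1])<.04)&(P.max(-1)<2)
if k.any(): print("foot?",S[k].mean(0).round(4),S[k].min(0).round(3),S[k].max(0).round(3),c["img"][k].mean(0))
E
python3 look.py wrist w1
```

```text
Traceback (most recent call last):
  File "look.py", line 3, in <module>
    o=observe(); print(o["time"],o["tool_pos"].round(4),o["tool_rot"].round(3),o["opening"].round(4),o["contact_force"].round(2),o["grip_force"])
                                                                               ^^^^^^^^^^^^^^^^^^
AttributeError: 'float' object has no attribute 'round'
```

```bash
sed -i 's/o\["opening"\].round(4)/round(o["opening"],4)/' look.py; python3 look.py wrist w1
```

```text
2.0 [ 0.5996 -0.0071  0.4036] [-3.14  -0.     0.389] 0.0004 [-0.09 -0.54 -0.71] 0.0
0.13 [(70, 90)]
0.15 [(75, 88), (90, 348)]
0.165 [(75, 77), (80, 1370), (85, 1608), (90, 1382)]
```

View pics/w1.png

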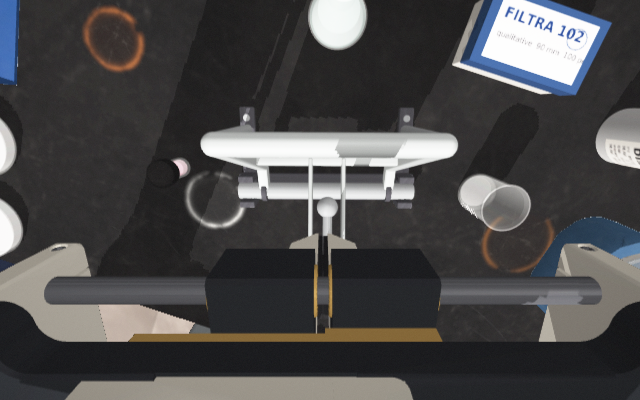

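The wrist view shows the rail (row ~145, columns 205-455), the knob at (327,207), and the shut fingers hiding the foot, all centred. The rail lies about 12 mm further back than my first estimate, so I'll check both clouds.

```bash
python3 - <<'E'
import numpy as np
hub=np.array([.572,-.020,.025]); a=.385; R=np.array([[np.cos(a),np.sin(a),0],[-np.sin(a),np.cos(a),0],[0,0,1]])
for f in("top0","w1","scene0"):
    S=(np.load(f+".npy")-hub)@R.T; ok=(abs(S[...,0])<.12)&(S[...,2]<.2)&(S[...,2]>0)
    k=ok&(abs(S[...,1])<.05)&(S[...,2]>.145)&(S[...,0]>.03)
    q=S[k]; print(f,k.sum())
    for z in np.arange(.145,.19,.005):
        s=q[(q[:,2]>=z)&(q[:,2]<z+.005)]
        if len(s): print("  z",round(z,3),"n",len(s),"x",s[:,0].min().round(4),np.median(s[:,0]).round(4),s[:,0].max().round(4))
    k=ok&(S[...,2]>.162)&(S[...,0]>.05); print("  y ext",S[k][:,1].min(),S[k][:,1].max())
    t=S[k]; p=np.polyfit(t[:,1],t[:,0],1); print("  yaw err",-p[0])
    k=ok&(S[...,2]>.15)&(S[...,0]<.03); 
    if k.any(): print("  foot",k.sum(),S[k].min(0).round(3),np.median(S[k],0).round(3),S[k].max(0).round(3))
    k=ok&(S[...,2]>.1)&(S[...,2]<.14)&(abs(S[...,1])<.012)&(S[...,0]>-.02)&(S[...,0]<.045)
    if k.any(): print("  knob",k.sum(),S[k].min(0).round(3),np.median(S[k],0).round(3),S[k].max(0).round(3))
E
```

```text
top0 295
  z 0.155 n 3 x 0.0756 0.0759 0.0761
  z 0.16 n 62 x 0.0752 0.0784 0.0914
  z 0.165 n 199 x 0.0755 0.0832 0.091
  z 0.17 n 31 x 0.0776 0.0837 0.0893
  y ext -0.08222487383607978 0.9031700954906949
  yaw err 0.013220060300634176
  foot 912 [-0.119 -0.646  0.15 ] [-0.07   0.928  0.166] [0.007 0.973 0.2  ]
  knob 65 [-0.02  -0.01   0.113] [ 0.022 -0.001  0.12 ] [0.034 0.007 0.14 ]
w1 4078
  z 0.16 n 377 x 0.0789 0.0943 0.0949
  z 0.165 n 3384 x 0.0794 0.0876 0.0948
  z 0.17 n 316 x 0.0831 0.087 0.0911
  y ext -0.08252061108227214 0.07940857214677303
  yaw err -0.0015368948992042655
  knob 525 [ 0.007 -0.01   0.112] [ 0.027 -0.001  0.12 ] [0.038 0.007 0.127]
scene0 128
  z 0.155 n 10 x 0.0783 0.0802 0.0825
  z 0.16 n 28 x 0.0758 0.0791 0.0829
  z 0.165 n 72 x 0.0758 0.0826 0.0928
  z 0.17 n 18 x 0.0798 0.0843 0.0894
  y ext -0.08096669658488535 0.8989889505545914
  yaw err 0.021458946734709078
  foot 306 [-0.109 -0.655  0.15 ] [-0.062 -0.579  0.163] [0.03  0.017 0.175]
  knob 86 [-0.02  -0.007  0.106] [0.001 0.004 0.123] [0.035 0.01  0.139]
```

Call:
arm_command(xyz=[[0,0,-13],[0,0,-13],[0,0,-13],[0,0,-12],[0,0,0],[-6.5,-2.6,0],[-6.5,-2.6,0],[-6.5,-2.6,0],[-6.5,-2.6,0],[-6.5,-2.6,0],[-6.5,-2.6,0],[-6.5,-2.6,0]], spin=[0,0,0,0,0,0,0,0,0,0,0,0])

```text
time: 3.25
tool_pos: [0.5517, -0.0286, 0.3538]
tool_rot: [3.141, -0.0, 0.385]
contact_force: [0.3, 0.6, 0.2]
opening: 0.0002
grip_force: 0.1
```

Call:
arm_command(xyz=[[-6.5,-2.6,0],[-6.5,-2.6,0],[-6.5,-2.6,0],[-6.5,-2.6,0],[-6.5,-2.6,0],[-6.5,-2.6,0],[-6.5,-2.6,0],[-6.5,-2.6,0],[0,0,0],[0,0,0],[0,0,0],[0,0,0]], spin=[0,0,0,0,0,0,0,0,0,0,0,0])

```text
time: 4.45
tool_pos: [0.5006, -0.0491, 0.3537]
tool_rot: [3.141, 0.0, 0.385]
contact_force: [-0.9, -1.5, 1.4]
opening: 0.0004
grip_force: 0.5
```

```bash
python3 look.py wrist w2; python3 look.py scene s2; python3 - <<'E'
import cv2; i=cv2.imread("pics/s2.png")[120:270,260:440]; cv2.imwrite("pics/s2c.png",cv2.resize(i,None,fx=4,fy=4,interpolation=cv2.INTER_CUBIC))
E
```

```text
4.45 [ 0.5006 -0.0491  0.3537] [3.141 0.    0.385] 0.0004 [-0.9  -1.47  1.38] 0.5156054062535986
0.13 [(-65, 8), (-60, 30), (-55, 117)]
0.15 [(-70, 451), (-65, 175), (-60, 264), (-55, 166)]
0.165 [(-70, 517), (-65, 20)]
4.5 [ 0.5005 -0.0491  0.3537] [3.141 0.    0.385] 0.0006 [ 0.29 -1.24  1.01] 0.5223178342566825
0.13 [(-70, 11), (-65, 7), (70, 55), (75, 38), (80, 18)]
0.15 [(-90, 17), (-85, 4), (-65, 4), (-60, 4), (75, 24), (80, 16)]
0.165 [(-90, 39), (-85, 9), (-80, 5), (-75, 5), (-70, 5), (75, 22), (80, 51), (85, 25), (90, 12)]
```

View pics/s2c.png

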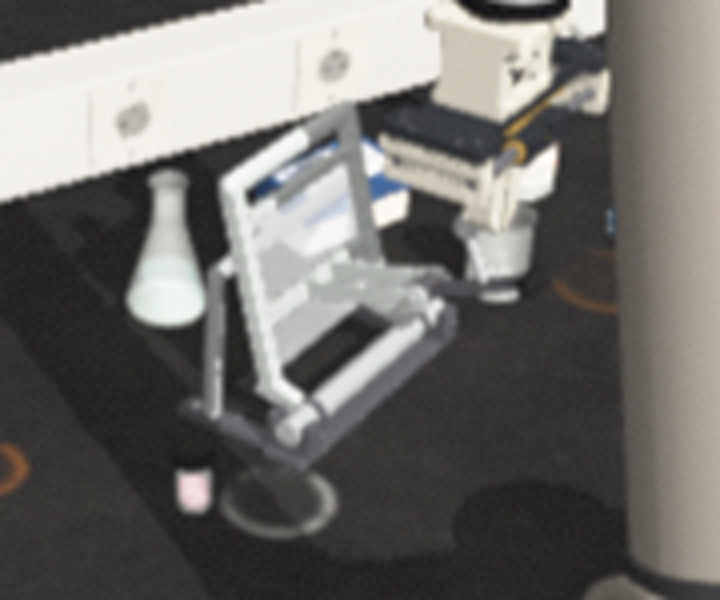

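The kickstand points straight forward with its black foot at (490,290) in the crop; the knob seems caught on the fingertips. Lifting away should release it.

Call:
arm_command(xyz=[[0,0,10],[0,0,25],[0,0,25],[0,0,0],[0,0,0],[0,0,0]], spin=[0,0,0,0,0,0])

```text
time: 5.15
tool_pos: [0.5002, -0.0491, 0.4131]
tool_rot: [-3.141, 0.001, 0.385]
contact_force: [1.4, -0.5, -0.2]
opening: 0.0002
grip_force: 0.0
```

```bash
python3 look.py scene s3; python3 - <<'E'
import cv2; i=cv2.imread("pics/s3.png")[120:270,260:440]; cv2.imwrite("pics/s3c.png",cv2.resize(i,None,fx=4,fy=4,interpolation=cv2.INTER_CUBIC))
E
```

```text
5.15 [ 0.5002 -0.0491  0.4131] [-3.141e+00  1.000e-03  3.850e-01] 0.0002 [ 1.39 -0.51 -0.18] 0.0
0.13 [(70, 55), (75, 46), (80, 12)]
0.15 [(75, 31), (80, 17)]
0.165 [(75, 19), (80, 53), (85, 27), (90, 7)]
```

View pics/s3c.png

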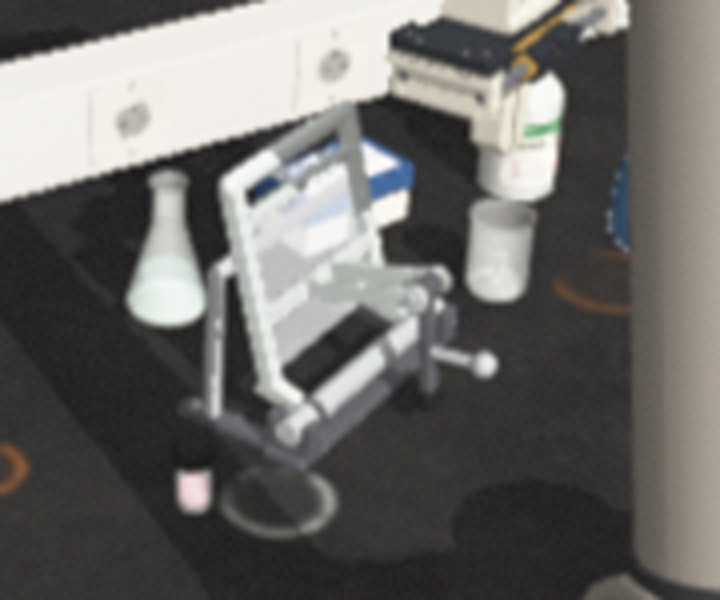

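The kickstand hangs down with its knob forward at (485,362), and the screen still leans back. Next I go above the rail with the jaw open and turned 90°.

Call:
arm_command(xyz=[[12.6,5.1,0],[12.6,5.1,0],[12.6,5.1,0],[12.6,5.1,0],[12.6,5.1,0],[12.6,5.1,0],[12.6,5.1,0],[12.6,5.1,0],[12.6,5.1,0],[12.6,5.1,0],[12.6,5.1,0],[12.6,5.1,0],[0,0,0],[0,0,0]], spin=[7.5,7.5,7.5,7.5,7.5,7.5,7.5,7.5,7.5,7.5,7.5,7.5,0,0], jaw=1)

```text
time: 6.6
tool_pos: [0.6514, 0.012, 0.4126]
tool_rot: [-3.14, -0.001, 1.952]
contact_force: [-0.4, -0.3, -0.6]
opening: 0.0916
grip_force: 0.0
```

```bash
python3 look.py wrist w3
```

```text
6.6 [0.6514 0.012  0.4126] [-3.140e+00 -1.000e-03  1.952e+00] 0.0916 [-0.37 -0.33 -0.57] 0.0
0.13 [(70, 177), (75, 557)]
0.15 [(75, 123), (80, 16), (90, 140)]
0.165 [(75, 43), (80, 951), (85, 1045), (90, 789)]
```

View pics/w3.png

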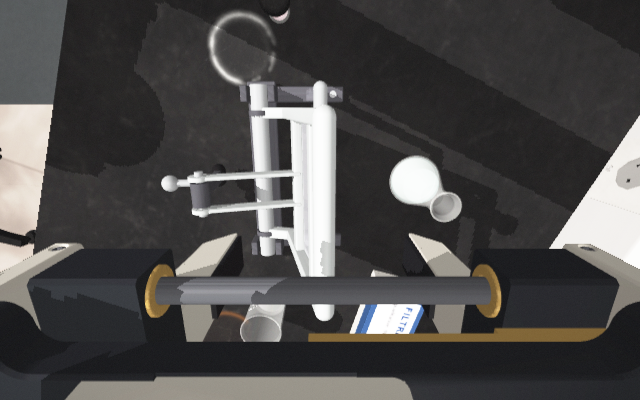

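The rail (column ~323) lies between the two open fingers (columns ~215 and ~430). Descending and gripping.

Call:
arm_command(xyz=[[0,0,-13],[0,0,-13],[0,0,-13],[0,0,-13],[0,0,-13],[0,0,0]], spin=[0,0,0,0,0,0])

```text
time: 7.25
tool_pos: [0.6511, 0.012, 0.3459]
tool_rot: [-3.138, -0.002, 1.955]
contact_force: [-0.1, -0.1, -0.3]
opening: 0.0917
grip_force: 0.0
```

Call:
arm_command(xyz=[[0,0,0],[0,0,0],[0,0,0],[0,0,0],[0,0,0],[0,0,0],[0,0,0],[0,0,0],[0,0,0],[0,0,0]], spin=[0,0,0,0,0,0,0,0,0,0], jaw=-1, squeeze=10)

```text
time: 8.25
tool_pos: [0.6516, 0.012, 0.3487]
tool_rot: [3.141, -0.0, 1.955]
contact_force: [1.5, -0.4, 0.3]
opening: 0.0162
grip_force: 1.1
```

Call:
arm_command(xyz=[[-3.25,-1.32,1.57],[-3.29,-1.33,1.49],[-3.32,-1.35,1.42],[-3.35,-1.36,1.34],[-3.37,-1.37,1.26],[-3.39,-1.38,1.18],[0,0,0]], spin=[0,0,0,0,0,0,0], squeeze=14)

```text
time: 8.95
tool_pos: [0.6313, 0.0038, 0.3576]
tool_rot: [3.141, 0.0, 1.955]
contact_force: [1.8, 1.6, 1.6]
opening: 0.0157
grip_force: 14.0
```

Call:
arm_command(xyz=[[-3.42,-1.39,1.1],[-3.44,-1.4,1.02],[-3.46,-1.4,0.94],[-3.48,-1.41,0.86],[-3.49,-1.42,0.78],[-3.5,-1.42,0.69],[0,0,0],[0,0,0]], spin=[0,0,0,0,0,0,0,0])

```text
time: 9.75
tool_pos: [0.6107, -0.0046, 0.3623]
tool_rot: [-3.141, -0.0, 1.955]
contact_force: [1.9, 1.8, 2.9]
opening: 0.0159
grip_force: 14.0
```

```bash
python3 - <<'E'
from h import *
o=observe(); print(o["time"],o["tool_pos"].round(4),o["contact_force"].round(2),o["torque"].round(2),o["grip_force"],o["opening"])
hub=np.array([.582,-.016,.025]); a=.385; R=np.array([[np.cos(a),np.sin(a),0],[-np.sin(a),np.cos(a),0],[0,0,1]])
for n in("scene","top"):
    c=read_camera(n); P=pts(c); S=(P-hub)@R.T; ok=(c["depth"]>0)
    if n=="scene": cv2.imwrite("pics/s4c.png",cv2.resize(c["img"][120:270,260:440,::-1],None,fx=4,fy=4,interpolation=cv2.INTER_CUBIC))
    # left post + hub bar ends, before/after; slope of the left post
    B=(np.load(n+"0.npy")-hub)@R.T
    for nm,T in(("before",B),("after",S)):
        k=(T[...,1]>.062)&(T[...,1]<.09)&(T[...,2]>.05)&(T[...,2]<.165)&(T[...,0]>0)&(T[...,0]<.1)&ok
        q=T[k]; print(n,nm,k.sum(),"post slope",np.polyfit(q[:,2],q[:,0],1).round(3) if k.sum()>10 else "")
        k=(abs(T[...,1])<.1)&(abs(T[...,1])>.03)&(abs(T[...,0])<.015)&(abs(T[...,2])<.02)&ok
        q=T[k]; print("  hub bar",k.sum(),np.median(q,0).round(4),np.percentile(q[:,2],97).round(4))
E
```

```text
9.75 [ 0.6107 -0.0046  0.3623] [1.86 1.81 2.87] [ 0.27 -0.45  0.05] 13.99969071149826 0.015864189943988458
scene before 259 post slope [0.252 0.032]
  hub bar 353 [-0.0052  0.0322  0.0061] 0.0126
scene after 246 post slope [-0.021  0.036]
  hub bar 283 [-0.0057  0.0445  0.0057] 0.0133
top before 149 post slope [0.265 0.028]
  hub bar 550 [-0.0001  0.0328  0.0068] 0.0133
top after 86 post slope [-0.093  0.063]
  hub bar 219 [0.0012 0.0743 0.0072] 0.017
```

View pics/s4c.png

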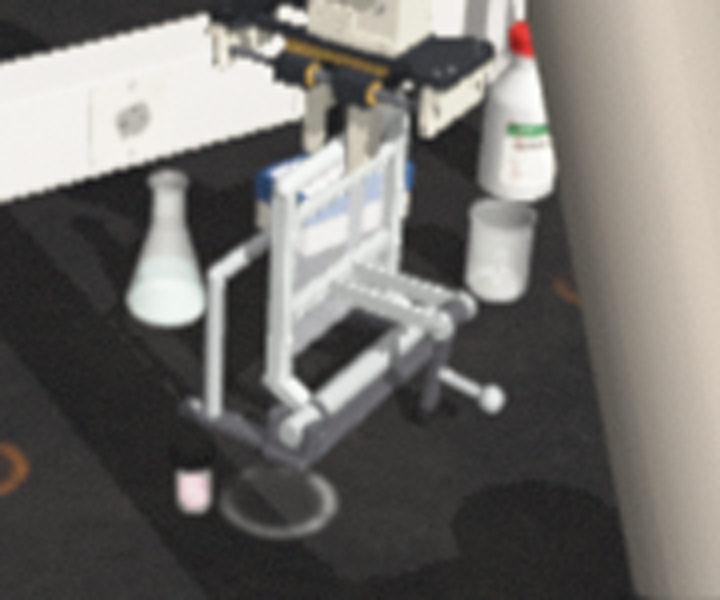

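Upright with the knob forward at (490,398) and the foot at the worktop. I'll nudge forward and down slightly to confirm the foot is bearing.

Call:
arm_command(xyz=[[-0.9,-0.4,-0.3],[-0.9,-0.4,-0.3],[0,0,0],[0,0,0],[0,0,0]], spin=[0,0,0,0,0])

```text
time: 10.35
tool_pos: [0.6093, -0.0051, 0.3624]
tool_rot: [3.14, 0.0, 1.956]
contact_force: [1.2, 2.3, 5.5]
opening: 0.0156
grip_force: 14.0
```

```bash
python3 - <<'E'
from h import *
o=observe(); print(o["time"],o["tool_pos"].round(4),o["contact_force"].round(2),o["grip_force"],o["opening"])
hub=np.array([.582,-.016,.025]); a=.385; R=np.array([[np.cos(a),np.sin(a),0],[-np.sin(a),np.cos(a),0],[0,0,1]])
c=read_camera("scene"); S=(pts(c)-hub)@R.T
k=(S[...,1]>.062)&(S[...,1]<.09)&(S[...,2]>.05)&(S[...,2]<.165)&(S[...,0]>0)&(S[...,0]<.1); q=S[k]
print(np.polyfit(q[:,2],q[:,0],1))
k=(abs(S[...,1])<.03)&(S[...,0]<-.03)&(S[...,0]>-.13)&(S[...,2]>-.022)&(S[...,2]<.1); q=S[k]
img=c["img"][k]
for z in np.arange(-.022,.06,.006):
    s=(q[:,2]>=z)&(q[:,2]<z+.006)
    if s.sum(): print(z.round(3),s.sum(),np.median(q[s],0).round(3),img[s].mean(0).round())
E
```

```text
10.35 [ 0.6093 -0.0051  0.3624] [1.17 2.29 5.54] 14.000087231397629 0.01555388684667231
[-0.01498612  0.03389395]
-0.022 54 [-0.085  0.003 -0.021] [50. 49. 49.]
-0.016 16 [-0.058  0.005 -0.012] [48. 47. 48.]
-0.01 13 [-0.054  0.005 -0.007] [66. 63. 66.]
-0.004 3 [-0.058  0.005 -0.   ] [82. 81. 84.]
0.002 7 [-0.058  0.004  0.003] [84. 83. 86.]
0.008 13 [-0.1    0.006  0.012] [127. 128. 129.]
0.014 30 [-0.088  0.003  0.018] [159. 160. 160.]
0.02 33 [-0.084  0.002  0.022] [172. 174. 173.]
0.026 6 [-0.059  0.006  0.027] [100. 100. 102.]
0.032 7 [-0.063  0.006  0.035] [86. 85. 89.]
0.038 9 [-0.064  0.004  0.041] [86. 84. 88.]
0.044 4 [-0.064  0.004  0.047] [88. 88. 92.]
0.05 6 [-0.066  0.004  0.054] [110. 110. 112.]
0.056 1 [-0.061  0.015  0.06 ] [140. 142. 141.]
```

The post slope is −0.015 (upright), the foot is on the worktop and bearing load, the hub is seated and the grip is 14 N, so I'm handing in.

```bash
python3 -c "
from cell import *
print(hand_in())"
```

```text
the job is handed in; nothing more can be done
None
```

I flipped the kickstand down to its stop, swung the screen upright and handed the job in with the arm holding the top rail at 14 N. The last check showed the foot on the worktop, the hub seated and the screen about 0.015 rad off vertical; no verdict came back.

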